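# Put three cheeses back on their own serving boards

### The arm

A 6-joint arm with a two-finger parallel gripper is mounted at the origin on the work surface. World frame = base frame: x ahead of the robot, y to its left, z up, the work surface at z = 0. Lengths are in mm, angles in rad, forces in N, time in s.
With the tool pointing down it reaches from about 325 to 875 mm from the base axis. Payload 4.4 kg.
Tool frame: the origin (TCP) lies where the fingers leave the gripper's body, on its centre line; the fingertips stand 73 mm ahead of it and the grasp point (between the pads) lies bot.grip_depth ahead of it (bot.grip_depth is the distance from the TCP to the grasp point, in mm); z points along the fingers, y is the line along which they close (so a half turn about z gives the same grasp; the last joint's range is limited). The gripper opens to 85 mm and grips with 20 to 120 N. Pads are 22 mm wide; open, the fingers measure 114 mm over their backs; the gripper's body (76 mm by 85 mm) begins 54 mm behind the grasp point. The pads swing forward as they close: fully open they stand 13 mm farther back than shut.
Start: joints at [1.185, 0.207, 1.542, -0, 1.393, -0.15], TCP at [134.342, 559.089, 303.882] pointing down, gripper open.
Joint ranges: [-2.73, 2.73], [-0.86, 2.22], [0.23, 2.46], [-1.11, 4.25], [0.08, 2.63], [-2.82, 2.82]. Speed limits (rad/s): [2.79, 2.79, 3.14, 3.14, 3.14, 3.14].

### API

Orientations are given as a unit quaternion [x, y, z, w].
In Python, from workcell import bot, optics, workorder, find_in, trace, spot_point gives the robot as it stands. The module is installed in compiled form; this text tells all that it offers.
- The arm moves only by the shell command python3 -m pendant 'ROWS' [OPENING] [FORCE]. ROWS is JSON, a list of rows, each an object with "delta_pos": the shift along the world's x, y, z in m, a list of three; "turn": the turn about the world's z in degrees. In form: [{"delta_pos": [tx, ty, tz], "turn": turn}, ...]. A call has 1 to 20 rows; each row is the pose to reach, as a shift and turn from the pose commanded when the call began; what a row does not reach only later rows make up. A row lasts 1/10 s, in which the tool goes at most 50 mm and 8.59 degrees, less where a joint would pass 70% of its speed; a pose out of reach is approached as far as the arm can. A call with a gripper value outside its range is refused whole. OPENING is the opening, from 0 (shut) to 1 (fully open), set as the call begins (- or left out, the last holds). The fingers move at their own pace and stop on an object; FORCE is the grip in N (left out, the last holds). Time passes only in rows, so rows that repeat a pose let the fingers close. It gives the time, the measured TCP pose, the force, the opening and the grip force at its end, in the units of the state.
- bot.sense(): the state, without advancing time (a new reading comes with each control period).
- optics.get_image(name): name is "side" or "top" or "wrist"; returns (picture, depth): 400x640x3 uint8, red, green, blue; 400x640 float32, mm along the optical axis (not along the pixel's ray), 0 where there is no reading.
- optics.calibration(name): a dict with "fx", "fy", "cx", "cy" (pixels), "R" (3x3) and "t" (3): a world point X has camera coordinates R X + t; the wrist camera has in their place "mount" (4x4, takes a point from camera to tool coordinates, whose origin is the TCP and whose axes are the flange's). Camera axes: x right, y down, z forward; pixel columns grow to the right and rows downward; lengths in mm; the calibration is good to about 2 mm. A picture is of the moment at which its call begins: read the wrist's pose just before it. calibration takes no time and is no camera call.
- workorder.hand_in(): hands the job in; it is judged then, once.
Trained networks look in the newest picture that a camera, given by its name, has taken for a name from the list of things; names that differ only in an ending like _2 or _b are one class to them, and where a whole thing is asked for, a point or a joint stands for the part that bears it (a point fixed in the world has none). Each returns a list of dicts, best first, with "score" (0 to 1); they miss things now and then, are a little off and sometimes report something else, mostly with a low value. They report only what shows in the picture. A call takes as long as a camera call.
- find_in(camera, name): "bbox" ([left, top, right, bottom] in pixels, round what is visible of it).
- trace(camera, name): "mask" (400x640 bool, what is visible of it) and "bbox" ([left, top, right, bottom] in pixels, round what is visible of it).
- spot_point(camera, name): "centre" ([column, row] in pixels: a listed point, or the origin of a listed thing).
The state is a dict: "time": time; "joints": joint angles; "dq": joint speeds; "joint_efforts": joint torques, N m; "ee_pos": TCP position; "orientation": TCP orientation; "wrist_force": force on the tool from outside, world axes, zero at the start; "ft_torque": the same for the moment, N m; "opening": opening from 0.0 (shut) to 1.0 (fully open); "grip_force": force on a finger pad.
Only numpy, scipy, OpenCV 4.12 (cv2) and the standard library are available. Lean on these libraries where they do the work, as an engineer would, in place of code of your own. Each camera call takes 0.05 s, during which the arm holds its last target. There are 200 camera calls.

### The job

After the wipe-down the three small cheeses were put back on the wrong boards: set the round cheese on the round board, the square cheese on the square board and the loaf on the long board, each resting flat in the middle of its board, with the loaf lengthwise along the board and the square cheese square to its board. All three boards are taken, so park a cheese on the middle of the free half of the white cutting slab on the way; never lay a cheese on the bare counter, and set each down rather than dropping it. Leave the boards, the big piece of hard cheese, the knife and the jar where they are.

Things in the scene. Friction and masses are not known exactly. Their poses are not given: they have to be found in the camera images.
- round_cheese_mid (a point): Small round cheese, a low upright cylinder 60 mm across and 42 mm tall, tan rind, about 130 g. The point is its centre, 21 mm above its underside; z is up.
- square_cheese_mid (a point): Small square cheese, grey ash rind, 62 x 62 mm and 34 mm tall, rounded edges, about 140 g. The point is its centre, 17 mm above its underside; x and y are square to its side faces, z is up.
- loaf_cheese_mid (a point): Loaf, a long block of yellow cheese with small holes, 140 mm long (x) by 52 mm wide (y) and 46 mm tall (z), about 360 g; pick it up across its width. The point is its centre, 23 mm above its underside. At the start it overhangs the round board by about 5 mm at each end.
- round_board: Loose round light-wood serving board, 130 mm across, 16 mm thick. Origin: centre of its underside, z up. At the start the loaf lies on it.
- square_board: Loose square white-marble serving board, 120 x 120 mm, 14 mm thick. Origin: centre of its underside; x and y square to its edges, z up. At the start the round cheese stands on it.
- long_board: Loose long narrow wooden serving board, 180 mm (x) by 80 mm (y), 16 mm thick. Origin: centre of its underside; x along its length, z up. At the start the square cheese stands on it.
- slab_free (a point): Free half of the white plastic cutting slab (slab 170 mm by 340 mm, 20 mm thick, fixed, long side across the robot's view). The point lies on the slab's top face at the middle of its free half, 80 mm from the slab's centre, which lies in this point's +y direction; x and y run along the slab's edges, z is up.
- big_piece: Bystander: big wedge of hard cheese with a brown rind standing on the other half of the slab, 130 mm long, 100 mm wide and 81 mm tall, loose. Origin: about the centre of its underside; it stands about 165 to 175 mm from slab_free.
- knife: Bystander: short hard-cheese knife with a black handle and a spade blade lying on the counter between two boards, 190 mm long (x, blade to +x), 32 mm wide, 24 mm high, loose. Origin: under about its middle.
- jar: Bystander: small amber glass jar with a brass-coloured cap standing on the counter between two boards, 50 mm across, 78 mm tall, loose. Origin: centre of its underside.

How it is judged (in metres and radians):
On the way:
1. a cheese is parked on the free half of the cutting slab (resting there, released, within 50 mm of its middle) (((horizontal distance between round_cheese_mid and slab_free below 0.05 m and z of round_cheese_mid in the frame of slab_free between 0.017 and 0.025 m and linear speed of round_cheese below 0.03 m/s and contact force between the fingers and round_cheese below 0.05 N) or (horizontal distance between square_cheese_mid and slab_free below 0.05 m and z of square_cheese_mid in the frame of slab_free between 0.013 and 0.021 m and linear speed of square_cheese below 0.03 m/s and contact force between the fingers and square_cheese below 0.05 N) or (horizontal distance between loaf_cheese_mid and slab_free below 0.05 m and z of loaf_cheese_mid in the frame of slab_free between 0.019 and 0.027 m and linear speed of loaf_cheese below 0.03 m/s and contact force between the fingers and loaf_cheese below 0.05 N))), for 0.2 s.
At the end, for the whole second after the job is handed in: Each cheese rests flat on its own board, released and at rest: round on the round board, square on the square board, loaf on the long board, each within 14 mm of the board's middle; the loaf within 11 degrees of the board's length and the square cheese within 11 degrees of square to its board (horizontal distance between round_cheese_mid and round_board below 0.014 m and z of round_cheese_mid in the frame of round_board between 0.033 and 0.041 m and angle between each of round_cheese_mid, square_cheese_mid, loaf_cheese_mid's own z axis and vertical below 0.08 rad and linear speed of each of round_cheese, square_cheese, loaf_cheese below 0.02 m/s and angular speed of each of round_cheese, square_cheese, loaf_cheese below 0.2 rad/s and contact force between the fingers and round_cheese below 0.05 N and horizontal distance between square_cheese_mid and square_board below 0.014 m and z of square_cheese_mid in the frame of square_board between 0.027 and 0.035 m and contact force between the fingers and square_cheese below 0.05 N and horizontal distance between loaf_cheese_mid and long_board below 0.014 m and z of loaf_cheese_mid in the frame of long_board between 0.035 and 0.043 m and contact force between the fingers and loaf_cheese below 0.05 N and angle between the x axis of loaf_cheese and the x axis of long_board, either way round below 0.2 rad and (angle between the x axis of square_cheese and the x axis of square_board, either way round below 0.2 rad or angle between the y axis of square_cheese and the x axis of square_board, either way round below 0.2 rad)); the robot touches nothing.
It fails at once if a cheese comes to lie on the bare counter (height (world z) of round_cheese_mid below 0.027 m or height (world z) of square_cheese_mid below 0.023 m or height (world z) of loaf_cheese_mid below 0.029 m).
It fails at once if a cheese is dropped from more than about 2 cm ((linear speed of round_cheese above 0.6 m/s and contact force between the fingers and round_cheese below 0.05 N) or (linear speed of square_cheese above 0.6 m/s and contact force between the fingers and square_cheese below 0.05 N) or (linear speed of loaf_cheese above 0.6 m/s and contact force between the fingers and loaf_cheese below 0.05 N)).
It fails at once if a board is pushed more than 25 mm from its place (distance of any of round_board, square_board, long_board from where it was at the start of the episode above 0.025 m).
It fails at once if the big piece of hard cheese, the knife or the jar is disturbed (moved more than 20 mm) (distance of any of big_piece, knife, jar from where it was at the start of the episode above 0.02 m).
It also fails if it takes over 106 s, if anything falls off the work surface, if the arm or the gripper's body presses on something with over 40 N, if the wrist force passes 120 N, or if a joint passes its speed limit or range.

## Working session

There is one attempt and no reset: what is moved stays moved. The work goes in short steps, Python scripts to look and compute and a shell command to move; the robot and the scene stay as the last step left them, time stands still between calls to the robot, and variables do not carry over. Pictures are saved under pics/ and viewed, at most 14 in all, crops included, and the job is handed in when it is done.

```bash
mkdir -p pics
cat > h.py <<'E'
import numpy as np, cv2
from workcell import bot, optics, workorder, find_in, trace, spot_point
def world(cam,c,d):
    k=optics.calibration(cam); c=np.asarray(c,float); d=np.asarray(d,float)
    P=np.stack([(c[...,0]-k['cx'])/k['fx']*d,(c[...,1]-k['cy'])/k['fy']*d,d],-1)
    return (P-np.array(k['t']))@np.array(k['R'])
def at_z(cam,c,z):
    a=world(cam,c,500.);b=world(cam,c,1000.)
    return a+(b-a)*(z-a[2])/(b[2]-a[2])
def cloud(cam,mask,dep):
    v,u=np.nonzero(mask&(dep>0)); return world(cam,np.stack([u,v],-1),dep[v,u])
E
python3 - <<'E'
from h import *
for n in('top','side'):
    p,d=optics.get_image(n); cv2.imwrite(f'pics/{n}0.png',p[:,:,::-1]); np.save(n+'d.npy',d)
    for o in ['round_cheese_mid','square_cheese_mid','loaf_cheese_mid','round_board','square_board','long_board','big_piece','knife','jar']:
        r=trace(n,o)
        if not r: print(n,o,None); continue
        P=cloud(n,r[0]['mask'],d); z=np.percentile(P[:,2],90); T=P[abs(P[:,2]-z)<6]
        (c,s,a)=cv2.minAreaRect(T[:,:2].astype(np.float32))
        print(n,o,round(r[0]['score'],2),r[0]['bbox'],'z',round(z),'c',np.round(c),'s',np.round(s),'a',round(a,1))
    r=spot_point(n,'slab_free'); print(r[:1], at_z(n,r[0]['centre'],20) if r else '')
print(bot.grip_depth,bot.sense())
E
```

```text
top round_cheese_mid 0.67 [440.2, 217.6, 465.6, 242.9] z 59 c [ 465. -340.] s [55. 57.] a 25.0
top square_cheese_mid 0.72 [314.9, 222.3, 338.6, 244.1] z 52 c [470.   1.] s [59. 58.] a 88.4
top loaf_cheese_mid 0.65 [172.6, 224.4, 226.7, 265.2] z 64 c [441. 343.] s [140.  52.] a 52.4
top round_board 0.59 [178.1, 222.9, 228.0, 267.5] z 19 c [438. 337.] s [108. 127.] a 59.0
top square_board 0.56 [428.5, 198.0, 474.1, 249.1] z 17 c [ 474. -343.] s [120. 121.] a 7.8
top long_board 0.62 [305.6, 200.5, 348.4, 272.0] z 19 c [456.   3.] s [ 80. 179.] a 73.1
top big_piece 0.64 [249.7, 127.7, 287.3, 181.6] z 104 c [676. 149.] s [ 98. 130.] a 84.8
top knife 0.68 [383.0, 199.4, 396.1, 263.8] z 22 c [ 466. -172.] s [179.  30.] a 0.7
top jar 0.74 [254.3, 212.9, 273.6, 231.4] z 80 c [498. 163.] s [41. 40.] a 44.2
[{'centre': [330.6, 152.1], 'score': 0.76}] [683.20821161 -17.62672512  20.        ]
side round_cheese_mid 0.81 [369.9, 276.2, 396.8, 310.5] z 57 c [ 461. -342.] s [56. 55.] a 46.5
side square_cheese_mid 0.94 [268.9, 213.0, 305.6, 237.4] z 51 c [464.  -1.] s [61. 59.] a 89.1
side loaf_cheese
[... 645 characters left out ...]
ime': 1.1, 'joints': array([ 1.18449570e+00,  2.06572555e-01,  1.54150041e+00,  7.77035431e-06,
        1.39349576e+00, -1.50525347e-01]), 'dq': array([-0.00051312,  0.00280591, -0.001292  , -0.00102853, -0.00140662,
        0.00166833]), 'joint_efforts': array([ 1.29687207e-03, -3.83054459e+01, -2.91981643e+01, -8.63215973e-06,
        5.32257782e-04, -2.74044254e-06]), 'ee_pos': array([134.34273113, 559.08906622, 303.89707727]), 'orientation': array([ 1.17615454e-01,  9.93059215e-01,  1.25474095e-05, -5.15131343e-07]), 'wrist_force': array([-0.10894438,  0.55147044, -0.37132585]), 'ft_torque': array([ 0.03284566, -0.00802163,  0.03258444]), 'grip_force': 0.0, 'opening': 1.0017271945778219}
```

View pics/top0.png

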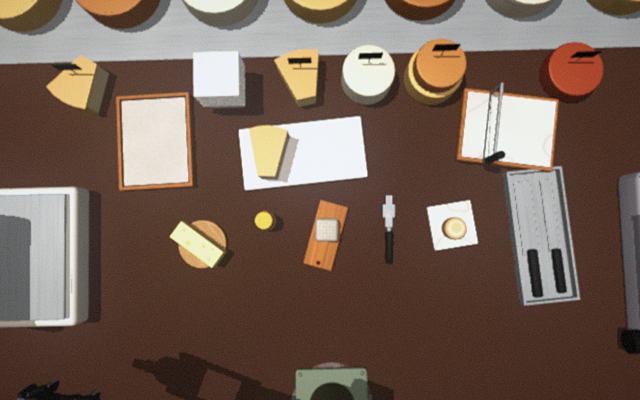

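View pics/side0.png

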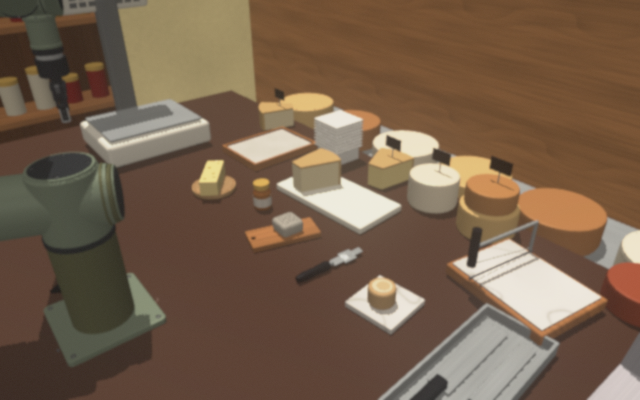

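The top view shows the loaf on the round board at (200,245), the jar at (264,220), the square cheese on the long board at (327,231) and the knife at (389,230). The round cheese is on the square board at (453,230), and the slab is at (303,152) with its right half free. The side view agrees. I'll park the square cheese first.

```bash
python3 -m pendant '[{"delta_pos":[0.333,-0.559,-0.03],"turn":13.5},{"delta_pos":[0.333,-0.559,-0.03],"turn":13.5},{"delta_pos":[0.333,-0.559,-0.03],"turn":13.5},{"delta_pos":[0.333,-0.559,-0.03],"turn":13.5},{"delta_pos":[0.333,-0.559,-0.03],"turn":13.5},{"delta_pos":[0.333,-0.559,-0.03],"turn":13.5},{"delta_pos":[0.333,-0.559,-0.03],"turn":13.5},{"delta_pos":[0.333,-0.559,-0.03],"turn":13.5},{"delta_pos":[0.333,-0.559,-0.03],"turn":13.5},{"delta_pos":[0.333,-0.559,-0.03],"turn":13.5},{"delta_pos":[0.333,-0.559,-0.03],"turn":13.5},{"delta_pos":[0.333,-0.559,-0.03],"turn":13.5},{"delta_pos":[0.333,-0.559,-0.03],"turn":13.5},{"delta_pos":[0.333,-0.559,-0.03],"turn":13.5},{"delta_pos":[0.333,-0.559,-0.03],"turn":13.5},{"delta_pos":[0.333,-0.559,-0.03],"turn":13.5}]'
cat >> h.py <<'E'
from scipy.spatial.transform import Rotation as Ro
def wlook(names,save=None):
    s=bot.sense(); p,d=optics.get_image('wrist'); k=optics.calibration('wrist')
    Rt=Ro.from_quat(s['orientation']).as_matrix(); M=np.array(k['mount'])
    ty=Rt[:,1]; print('t',s['time'],'tcp',np.round(s['ee_pos'],1),'yaw_y',round(np.degrees(np.arctan2(ty[1],ty[0])),1),'op',round(s['opening'],3))
    if save: cv2.imwrite(f'pics/{save}.png',p[:,:,::-1])
    for n,h in names.items():
        r=trace('wrist',n)
        if not r: print(n,None); continue
        v,u=np.nonzero(r[0]['mask']&(d>0)); z=d[v,u]
        P=np.stack([(u-k['cx'])/k['fx']*z,(v-k['cy'])/k['fy']*z,z],-1)
        P=(P@M[:3,:3].T+M[:3,3])@Rt.T+s['ee_pos']
        zt=h if h else np.percentile(P[:,2],90); T=P[abs(P[:,2]-zt)<6]
        if len(T)<10: print(n,'few',len(T),np.percentile(P[:,2],[10,50,90])); continue
        c,sz,a=cv2.minAreaRect(T[:,:2].astype(np.float32))
        e,_=cv2.minEnclosingCircle(T[:,:2].astype(np.float32))
        print(n,round(r[0]['score'],2),np.round(r[0]['bbox']),'z',np.round(np.median(T[:,2]),1),'c',np.round(c,1),'s',np.round(sz,1),'a',round(a,1),'circ',np.round(e,1))
E
python3 -c "
from h import *
wlook({'square_cheese_mid':0,'long_board':16},'w1'); print(optics.calibration('wrist')['mount'])"
```

```text
time: 2.7
ee_pos: [466.7, 0.9, 273.7]
orientation: [-0.0, 1.0, 0.0, -0.0]
wrist_force: [-0.4, 0.4, -0.9]
opening: 1.001
grip_force: 0.0
t 2.7 tcp [466.7   0.9 273.7] yaw_y 90.0 op 1.001
square_cheese_mid 0.73 [286. 138. 360. 212.] z 49.4 c [468.3   2.8] s [59.  59.3] a 88.1 circ [468.3   2.3]
long_board 0.83 [262.  46. 394. 247.] z 15.8 c [454.3   5. ] s [ 80.2 179.4] a 73.2 circ [454.1   4.2]
[[ 2.66905367e-04 -9.46215411e-01 -3.23537206e-01  8.42823003e+01]
 [ 9.99999962e-01  2.28015750e-04  1.58106515e-04  3.40514730e-01]
 [-7.58312425e-05 -3.23537236e-01  9.46215436e-01 -6.97553171e+01]
 [ 0.00000000e+00  0.00000000e+00  0.00000000e+00  1.00000000e+00]]
```

View pics/w1.png

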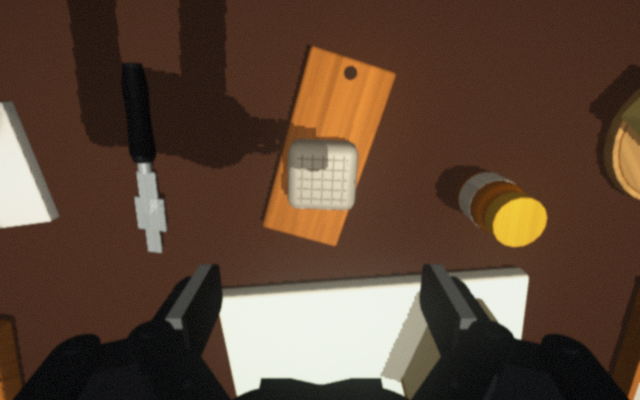

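The wrist view shows the square cheese at (323,175) on the long board, clear of the knife and the jar. I'll descend and grip.

```bash
python3 -m pendant '[{"delta_pos":[0.002,0.002,-0.05],"turn":-2},{"delta_pos":[0.002,0.002,-0.1],"turn":-2},{"delta_pos":[0.002,0.002,-0.14],"turn":-2},{"delta_pos":[0.002,0.002,-0.165],"turn":-2},{"delta_pos":[0.002,0.002,-0.178],"turn":-2},{"delta_pos":[0.002,0.002,-0.184],"turn":-2},{"delta_pos":[0.002,0.002,-0.184],"turn":-2}]' 1
python3 -m pendant '[{"delta_pos":[0,0,0],"turn":0},{"delta_pos":[0,0,0],"turn":0},{"delta_pos":[0,0,0],"turn":0},{"delta_pos":[0,0,0],"turn":0},{"delta_pos":[0,0,0],"turn":0},{"delta_pos":[0,0,0],"turn":0},{"delta_pos":[0,0,0],"turn":0},{"delta_pos":[0,0,0],"turn":0}]' 0 30; python3 -c "
from h import *
print(bot.grip_depth)"
```

```text
time: 3.55
ee_pos: [469.6, 2.5, 90.2]
orientation: [0.017, 1.0, -0.0, 0.0]
wrist_force: [1.3, -0.0, 0.2]
opening: 1.005
grip_force: 0.0
time: 4.35
ee_pos: [470.8, 1.9, 91.6]
orientation: [0.018, 1.0, -0.0, 0.002]
wrist_force: [0.5, 1.5, 7.5]
opening: 0.72
grip_force: 34.6
53.900000000000006
```

```bash
python3 -m pendant '[{"delta_pos":[0,0,0.015],"turn":0},{"delta_pos":[0,0,0.045],"turn":0},{"delta_pos":[0.02,-0.002,0.075],"turn":0},{"delta_pos":[0.055,-0.006,0.085],"turn":0},{"delta_pos":[0.095,-0.01,0.085],"turn":0},{"delta_pos":[0.135,-0.014,0.085],"turn":0},{"delta_pos":[0.17,-0.018,0.085],"turn":0},{"delta_pos":[0.2,-0.021,0.08],"turn":0},{"delta_pos":[0.217,-0.023,0.06],"turn":0},{"delta_pos":[0.217,-0.023,0.035],"turn":0},{"delta_pos":[0.217,-0.023,0.018],"turn":0},{"delta_pos":[0.217,-0.023,0.018],"turn":0}]'
python3 -c "
from h import *
p,d=optics.get_image('top')
print(find_in('top','square_cheese_mid')[:1]); r=spot_point('top','slab_free'); print(r and at_z('top',r[0]['centre'],20))
print(spot_point('side','slab_free')[:1])"
```

```text
time: 5.55
ee_pos: [683.0, -20.5, 103.3]
orientation: [0.018, 1.0, 0.001, -0.005]
wrist_force: [-0.7, -0.3, -2.4]
opening: 0.726
grip_force: 33.5
[{'bbox': [322.3, 157.5, 345.0, 163.4], 'score': 0.7}]
[687.09832558 -17.45931789  20.        ]
[{'centre': [359.3, 205.0], 'score': 0.55}]
```

```bash
python3 -m pendant '[{"delta_pos":[0,0,0],"turn":0},{"delta_pos":[0,0,-0.004],"turn":0},{"delta_pos":[0,0,-0.007],"turn":0},{"delta_pos":[0,0,-0.01],"turn":0},{"delta_pos":[0,0,-0.01],"turn":0}]'
```

```text
time: 6.25
ee_pos: [685.7, -20.8, 97.0]
orientation: [0.018, 1.0, 0.0, -0.001]
wrist_force: [0.4, 0.3, -2.2]
opening: 0.717
grip_force: 33.5
```

```bash
python3 -m pendant '[{"delta_pos":[0,0,-0.001],"turn":0},{"delta_pos":[0,0,-0.002],"turn":0},{"delta_pos":[0,0,-0.002],"turn":0}]'
```

```text
time: 6.55
ee_pos: [686.5, -20.9, 95.9]
orientation: [0.018, 1.0, -0.0, 0.0]
wrist_force: [0.7, 0.2, -1.0]
opening: 0.721
grip_force: 33.7
```

```bash
python3 -m pendant '[{"delta_pos":[0,0,-0.001],"turn":0},{"delta_pos":[0,0,-0.0015],"turn":0},{"delta_pos":[0,0,-0.0015],"turn":0}]'
python3 -m pendant '[{"delta_pos":[0,0,0],"turn":0},{"delta_pos":[0,0,0],"turn":0},{"delta_pos":[0,0,0],"turn":0},{"delta_pos":[0,0,0],"turn":0},{"delta_pos":[0,0,0],"turn":0},{"delta_pos":[0,0,0],"turn":0}]' 1
python3 -m pendant '[{"delta_pos":[0,0,0.03],"turn":0},{"delta_pos":[0,0,0.075],"turn":0},{"delta_pos":[0,0,0.12],"turn":0},{"delta_pos":[0,0,0.17],"turn":0},{"delta_pos":[-0.247,0.361,0.175],"turn":54.5},{"delta_pos":[-0.247,0.361,0.175],"turn":54.5},{"delta_pos":[-0.247,0.361,0.175],"turn":54.5},{"delta_pos":[-0.247,0.361,0.175],"turn":54.5},{"delta_pos":[-0.247,0.361,0.175],"turn":54.5},{"delta_pos":[-0.247,0.361,0.175],"turn":54.5},{"delta_pos":[-0.247,0.361,0.175],"turn":54.5},{"delta_pos":[-0.247,0.361,0.175],"turn":54.5},{"delta_pos":[-0.247,0.361,0.175],"turn":54.5},{"delta_pos":[-0.247,0.361,0.175],"turn":54.5},{"delta_pos":[-0.247,0.361,0.175],"turn":54.5},{"delta_pos":[-0.247,0.361,0.175],"turn":54.5},{"delta_pos":[-0.247,0.361,0.175],"turn":54.5},{"delta_pos":[-0.247,0.361,0.175],"turn":54.5},{"delta_pos":[-0.247,0.361,0.175],"turn":54.5}]'
python3 -c "
from h import *
wlook({'loaf_cheese_mid':0,'round_board':16},'w2'); p,d=optics.get_image('top')
for o in ['square_cheese_mid','long_board','big_piece']:
    r=trace('top',o); P=cloud('top',r[0]['mask'],d); z=np.percentile(P[:,2],90); T=P[abs(P[:,2]-z)<6]; print(o,z,cv2.minAreaRect(T[:,:2].astype(np.float32)))"
```

```text
time: 6.85
ee_pos: [686.5, -20.9, 95.8]
orientation: [0.017, 1.0, -0.0, 0.0]
wrist_force: [-3.3, 1.3, 4.2]
opening: 0.717
grip_force: 34.4
time: 7.45
ee_pos: [686.3, -20.9, 94.3]
orientation: [0.018, 1.0, 0.0, -0.0]
wrist_force: [-0.2, 0.8, -0.6]
opening: 0.997
grip_force: 0.0
time: 9.35
ee_pos: [440.0, 339.3, 269.3]
orientation: [-0.441, 0.897, -0.0, -0.0]
wrist_force: [0.1, -0.4, -0.5]
opening: 1.0
grip_force: 0.0
t 9.35 tcp [440.  339.3 269.3] yaw_y 142.4 op 1.0
loaf_cheese_mid 0.64 [294. 100. 360. 264.] z 61.7 c [439.3 346. ] s [139.9  52.1] a 52.5 circ [439.  345.7]
round_board 0.74 [256. 109. 393. 224.] z 16.1 c [438.2 342. ] s [110.2 129.5] a 53.7 circ [438.4 342.2]
square_cheese_mid 56.430763371127746 ((684.4908447265625, -22.26634407043457), (56.357295989990234, 57.18632125854492), 88.46104431152344)
long_board 18.473865398311403 ((456.2970886230469, 3.3470306396484375), (78.12608337402344, 179.70046997070312), 73.73912811279297)
big_piece 103.40647050090153 ((676.5352783203125, 147.50521850585938), (98.15123748779297, 130.39215087890625), 86.43106079101562)
```

View pics/w2.png

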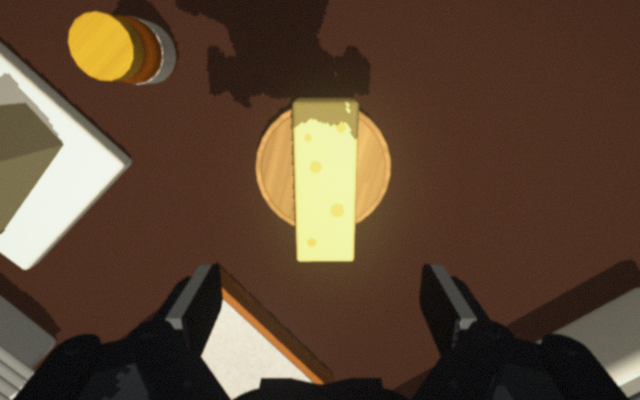

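The wrist view shows the loaf at (325,180), centred on the round board, with the jar at (120,48) well clear. The square cheese is parked. I'll grip the loaf.

```bash
python3 -m pendant '[{"delta_pos":[-0.001,0.006,-0.05],"turn":0},{"delta_pos":[-0.001,0.006,-0.1],"turn":0},{"delta_pos":[-0.001,0.006,-0.14],"turn":0},{"delta_pos":[-0.001,0.006,-0.16],"turn":0},{"delta_pos":[-0.001,0.006,-0.174],"turn":0},{"delta_pos":[-0.001,0.006,-0.174],"turn":0},{"delta_pos":[-0.001,0.006,-0.174],"turn":0}]' 1
python3 -m pendant '[{"delta_pos":[0,0,0],"turn":0},{"delta_pos":[0,0,0],"turn":0},{"delta_pos":[0,0,0],"turn":0},{"delta_pos":[0,0,0],"turn":0},{"delta_pos":[0,0,0],"turn":0},{"delta_pos":[0,0,0],"turn":0},{"delta_pos":[0,0,0],"turn":0},{"delta_pos":[0,0,0],"turn":0},{"delta_pos":[0,0,0],"turn":0},{"delta_pos":[0,0,0],"turn":0}]' 0 45
```

```text
time: 10.4
ee_pos: [439.1, 346.6, 96.4]
orientation: [-0.442, 0.897, 0.0, 0.001]
wrist_force: [1.3, 0.1, 0.2]
opening: 1.004
grip_force: 0.0
time: 11.4
ee_pos: [439.8, 346.6, 97.3]
orientation: [-0.442, 0.897, -0.0, 0.002]
wrist_force: [0.5, -1.2, 6.7]
opening: 0.604
grip_force: 48.8
```

```bash
python3 -m pendant '[{"delta_pos":[0,0,0.015],"turn":0},{"delta_pos":[0,0,0.045],"turn":0},{"delta_pos":[0,0,0.085],"turn":0},{"delta_pos":[0,0,0.115],"turn":-4},{"delta_pos":[0.001,-0.015,0.125],"turn":-9},{"delta_pos":[0.002,-0.045,0.125],"turn":-15},{"delta_pos":[0.004,-0.08,0.125],"turn":-22},{"delta_pos":[0.005,-0.115,0.125],"turn":-29},{"delta_pos":[0.006,-0.15,0.125],"turn":-36},{"delta_pos":[0.008,-0.185,0.125],"turn":-43},{"delta_pos":[0.01,-0.22,0.125],"turn":-49},{"delta_pos":[0.011,-0.255,0.125],"turn":-55},{"delta_pos":[0.013,-0.29,0.12],"turn":-61},{"delta_pos":[0.014,-0.32,0.1],"turn":-66},{"delta_pos":[0.015,-0.337,0.075],"turn":-69},{"delta_pos":[0.015,-0.341,0.05],"turn":-69.3},{"delta_pos":[0.015,-0.341,0.04],"turn":-69.3},{"delta_pos":[0.015,-0.341,0.04],"turn":-69.3},{"delta_pos":[0.015,-0.341,0.04],"turn":-69.3}]'
python3 -c "
from h import *
wlook({'loaf_cheese_mid':0,'long_board':16},'w3')"
```

```text
time: 13.3
ee_pos: [453.6, 5.6, 136.0]
orientation: [0.146, 0.989, 0.0, 0.0]
wrist_force: [0.0, 0.3, -4.2]
opening: 0.603
grip_force: 48.4
t 13.3 tcp [453.6   5.6 136. ] yaw_y 73.2 op 0.603
loaf_cheese_mid None
long_board 0.59 [243.  65. 393. 116.] z 15.7 c [380.9  27.1] s [80.1 25.4] a 73.2 circ [382.   26.6]
```

View pics/w3.png

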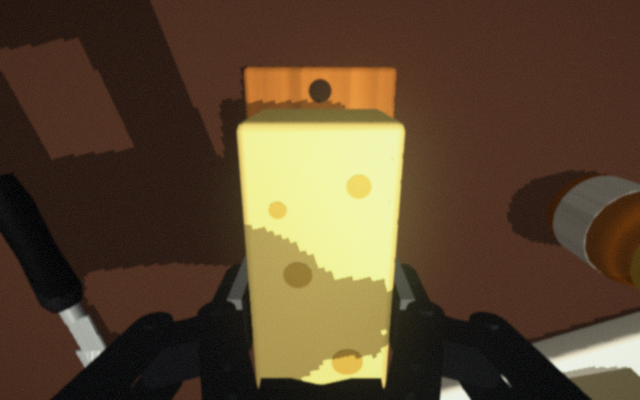

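The loaf hangs in line with the long board (board end at (320,90), loaf centred at column 320). I'll lower it now.

```bash
python3 -m pendant '[{"delta_pos":[0.001,0,-0.012],"turn":0},{"delta_pos":[0.001,0,-0.024],"turn":0},{"delta_pos":[0.001,0,-0.032],"turn":0},{"delta_pos":[0.001,0,-0.036],"turn":0},{"delta_pos":[0.001,0,-0.038],"turn":0},{"delta_pos":[0.001,0,-0.0395],"turn":0},{"delta_pos":[0.001,0,-0.0395],"turn":0}]'
```

```text
time: 14.15
ee_pos: [453.2, 5.4, 97.2]
orientation: [0.146, 0.989, -0.0, -0.002]
wrist_force: [-11.4, 2.6, 16.1]
opening: 0.599
grip_force: 51.0
```

```bash
python3 -m pendant '[{"delta_pos":[0,0,0],"turn":0},{"delta_pos":[0,0,0],"turn":0},{"delta_pos":[0,0,0],"turn":0},{"delta_pos":[0,0,0],"turn":0},{"delta_pos":[0,0,0],"turn":0},{"delta_pos":[0,0,0],"turn":0}]' 1
python3 -m pendant '[{"delta_pos":[0,0,0.02],"turn":0},{"delta_pos":[0,0,0.05],"turn":0},{"delta_pos":[0,0,0.1],"turn":0},{"delta_pos":[0,0,0.15],"turn":0},{"delta_pos":[0,0,0.18],"turn":0},{"delta_pos":[0,0,0.18],"turn":0}]'
python3 -c "
from h import *
wlook({'loaf_cheese_mid':0,'long_board':16})"
python3 -m pendant '[{"delta_pos":[0.01,-0.345,0],"turn":0},{"delta_pos":[0.01,-0.345,0],"turn":0},{"delta_pos":[0.01,-0.345,0],"turn":0},{"delta_pos":[0.01,-0.345,0],"turn":0},{"delta_pos":[0.01,-0.345,0],"turn":0},{"delta_pos":[0.01,-0.345,0],"turn":0},{"delta_pos":[0.01,-0.345,0],"turn":0},{"delta_pos":[0.01,-0.345,0],"turn":0},{"delta_pos":[0.01,-0.345,0],"turn":0},{"delta_pos":[0.01,-0.345,0],"turn":0},{"delta_pos":[0.01,-0.345,0],"turn":0}]'
python3 -c "
from h import *
wlook({'round_cheese_mid':0,'square_board':14},'w4')"
```

```text
time: 14.75
ee_pos: [454.4, 5.1, 95.8]
orientation: [0.146, 0.989, 0.0, -0.0]
wrist_force: [-0.5, -0.2, -0.1]
opening: 0.999
grip_force: 0.0
time: 15.35
ee_pos: [457.5, 4.6, 281.7]
orientation: [0.146, 0.989, -0.0, 0.006]
wrist_force: [0.4, -0.1, -0.1]
opening: 1.001
grip_force: 0.0
t 15.35 tcp [457.5   4.6 281.7] yaw_y 73.2 op 1.001
loaf_cheese_mid 0.81 [288.  82. 352. 244.] z 61.7 c [451.6   5.9] s [ 52.1 138.8] a 73.3 circ [451.3   5.6]
long_board 0.86 [273.  60. 364. 245.] z 15.7 c [454.3   4.8] s [ 80.2 179.3] a 73.2 circ [454.1   4.6]
time: 16.6
ee_pos: [464.2, -338.1, 275.0]
orientation: [0.145, 0.989, 0.001, -0.001]
wrist_force: [0.3, 0.4, -0.1]
opening: 1.001
grip_force: 0.0
t 16.6 tcp [ 464.2 -338.1  275. ] yaw_y 73.3 op 1.001
round_cheese_mid 0.67 [285. 139. 352. 209.] z 55.9 c [ 463.4 -339.1] s [58.1 57.3] a 75.5 circ [ 463.8 -339.1]
square_board 0.7 [240.  96. 399. 248.] z 13.8 c [ 472.2 -342.5] s [119.7 120.1] a 7.9 circ [ 472.  -342.9]
```

View pics/w4.png

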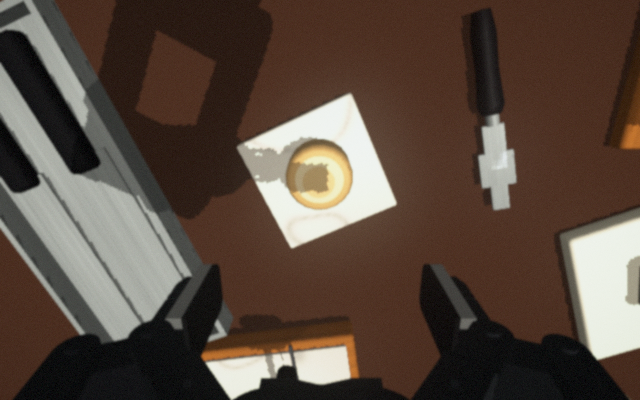

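The loaf is within 3 mm and aligned. The round cheese shows at (318,174) on the square board, with the knife clear at (490,150).

```bash
python3 -m pendant '[{"delta_pos":[-0.001,-0.001,-0.05],"turn":0},{"delta_pos":[-0.001,-0.001,-0.1],"turn":0},{"delta_pos":[-0.001,-0.001,-0.14],"turn":0},{"delta_pos":[-0.001,-0.001,-0.165],"turn":0},{"delta_pos":[-0.001,-0.001,-0.178],"turn":0},{"delta_pos":[-0.001,-0.001,-0.183],"turn":0},{"delta_pos":[-0.001,-0.001,-0.183],"turn":0}]' 1
python3 -m pendant '[{"delta_pos":[0,0,0],"turn":0},{"delta_pos":[0,0,0],"turn":0},{"delta_pos":[0,0,0],"turn":0},{"delta_pos":[0,0,0],"turn":0},{"delta_pos":[0,0,0],"turn":0},{"delta_pos":[0,0,0],"turn":0},{"delta_pos":[0,0,0],"turn":0},{"delta_pos":[0,0,0],"turn":0},{"delta_pos":[0,0,0],"turn":0}]' 0 30
```

```text
time: 17.45
ee_pos: [463.9, -341.1, 93.5]
orientation: [0.146, 0.989, -0.0, 0.0]
wrist_force: [0.1, 0.6, -0.2]
opening: 0.998
grip_force: 0.0
time: 18.35
ee_pos: [464.5, -341.9, 95.1]
orientation: [0.146, 0.989, -0.001, 0.002]
wrist_force: [-0.2, 1.1, 5.9]
opening: 0.684
grip_force: 33.8
```

```bash
python3 -m pendant '[{"delta_pos":[0,0,0.015],"turn":0},{"delta_pos":[0,0,0.05],"turn":0},{"delta_pos":[0,0,0.095],"turn":0},{"delta_pos":[0,0.01,0.14],"turn":0},{"delta_pos":[-0.001,0.035,0.17],"turn":0},{"delta_pos":[-0.003,0.08,0.18],"turn":0},{"delta_pos":[-0.005,0.125,0.18],"turn":0},{"delta_pos":[-0.006,0.17,0.18],"turn":0},{"delta_pos":[-0.008,0.215,0.18],"turn":0},{"delta_pos":[-0.01,0.26,0.18],"turn":0},{"delta_pos":[-0.012,0.305,0.18],"turn":0},{"delta_pos":[-0.013,0.35,0.18],"turn":0},{"delta_pos":[-0.015,0.395,0.18],"turn":0},{"delta_pos":[-0.017,0.44,0.18],"turn":0},{"delta_pos":[-0.018,0.485,0.18],"turn":0},{"delta_pos":[-0.02,0.53,0.18],"turn":0},{"delta_pos":[-0.022,0.575,0.18],"turn":0},{"delta_pos":[-0.023,0.62,0.18],"turn":0},{"delta_pos":[-0.025,0.66,0.18],"turn":0},{"delta_pos":[-0.026,0.683,0.18],"turn":0}]'
python3 -m pendant '[{"delta_pos":[0,0,0],"turn":0},{"delta_pos":[0,0,0],"turn":0}]'
python3 -c "
from h import *
wlook({'round_board':16,'round_cheese_mid':0},'w5')"
```

```text
time: 20.35
ee_pos: [436.4, 344.8, 273.5]
orientation: [0.145, 0.989, 0.0, 0.0]
wrist_force: [1.0, -1.0, -1.9]
opening: 0.684
grip_force: 33.0
time: 20.55
ee_pos: [436.9, 342.0, 273.0]
orientation: [0.146, 0.989, -0.001, -0.0]
wrist_force: [-0.6, 0.4, -1.7]
opening: 0.685
grip_force: 33.0
t 20.55 tcp [436.9 342.  273. ] yaw_y 73.3 op 0.685
round_board 0.91 [257.  97. 390. 216.] z 16.1 c [431.4 345. ] s [128.5 113.1] a 71.7 circ [439.1 342.6]
round_cheese_mid 0.94 [242. 204. 394. 369.] z 233.9 c [434.4 342.7] s [57.8 57.6] a 43.1 circ [435.2 342.5]
```

View pics/w5.png

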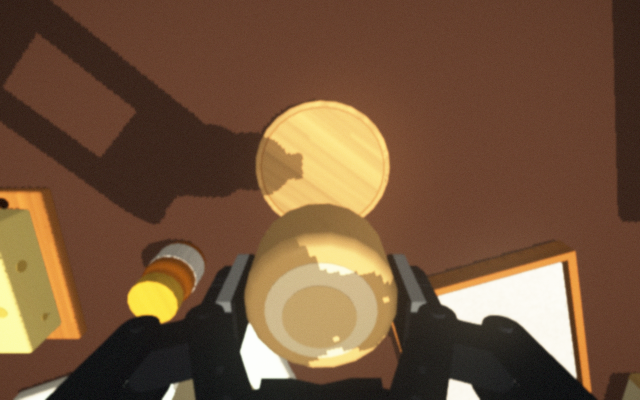

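The round board is at (323,160), fully found, and the held cheese sits about 4 mm short in x. I'll lower with that correction.

```bash
python3 -m pendant '[{"delta_pos":[0.004,0,-0.03],"turn":0},{"delta_pos":[0.004,0,-0.07],"turn":0},{"delta_pos":[0.004,0,-0.11],"turn":0},{"delta_pos":[0.004,0,-0.14],"turn":0},{"delta_pos":[0.004,0,-0.158],"turn":0},{"delta_pos":[0.004,0,-0.168],"turn":0},{"delta_pos":[0.004,0,-0.172],"turn":0},{"delta_pos":[0.004,0,-0.174],"turn":0},{"delta_pos":[0.004,0,-0.176],"turn":0},{"delta_pos":[0.004,0,-0.176],"turn":0}]'
```

```text
time: 21.7
ee_pos: [442.0, 342.4, 97.9]
orientation: [0.146, 0.989, 0.001, 0.001]
wrist_force: [0.2, 0.0, -1.4]
opening: 0.684
grip_force: 33.0
```

```bash
python3 -m pendant '[{"delta_pos":[0,0,-0.001],"turn":0},{"delta_pos":[0,0,-0.0015],"turn":0},{"delta_pos":[0,0,-0.0015],"turn":0}]'
```

```text
time: 22.0
ee_pos: [442.0, 342.5, 97.1]
orientation: [0.146, 0.989, 0.0, 0.001]
wrist_force: [-2.2, -1.4, 6.2]
opening: 0.688
grip_force: 33.8
```

```bash
python3 -m pendant '[{"delta_pos":[0,0,0],"turn":0},{"delta_pos":[0,0,0],"turn":0},{"delta_pos":[0,0,0],"turn":0},{"delta_pos":[0,0,0],"turn":0},{"delta_pos":[0,0,0],"turn":0},{"delta_pos":[0,0,0],"turn":0}]' 1
python3 -m pendant '[{"delta_pos":[0,0,0.02],"turn":0},{"delta_pos":[0,0,0.05],"turn":0},{"delta_pos":[0,0,0.1],"turn":0},{"delta_pos":[0,0,0.15],"turn":0},{"delta_pos":[0,0,0.18],"turn":0},{"delta_pos":[0,0,0.18],"turn":0}]'
python3 -c "
from h import *
wlook({'round_cheese_mid':0,'round_board':16})"
python3 -m pendant '[{"delta_pos":[0.242,-0.363,0],"turn":15},{"delta_pos":[0.242,-0.363,0],"turn":15},{"delta_pos":[0.242,-0.363,0],"turn":15},{"delta_pos":[0.242,-0.363,0],"turn":15},{"delta_pos":[0.242,-0.363,0],"turn":15},{"delta_pos":[0.242,-0.363,0],"turn":15},{"delta_pos":[0.242,-0.363,0],"turn":15},{"delta_pos":[0.242,-0.363,0],"turn":15},{"delta_pos":[0.242,-0.363,0],"turn":15},{"delta_pos":[0.242,-0.363,0],"turn":15},{"delta_pos":[0.242,-0.363,0],"turn":15},{"delta_pos":[0.242,-0.363,0],"turn":15},{"delta_pos":[0.242,-0.363,0],"turn":15}]'
python3 -c "
from h import *
wlook({'square_cheese_mid':0})"
```

```text
time: 22.6
ee_pos: [441.3, 342.1, 95.3]
orientation: [0.146, 0.989, -0.0, -0.0]
wrist_force: [0.5, -0.4, -0.4]
opening: 1.002
grip_force: 0.0
time: 23.2
ee_pos: [444.1, 343.7, 282.1]
orientation: [0.146, 0.989, 0.004, 0.005]
wrist_force: [0.6, 0.5, -0.1]
opening: 1.0
grip_force: 0.0
t 23.2 tcp [444.1 343.7 282.1] yaw_y 73.2 op 1.0
round_cheese_mid 0.77 [283. 132. 346. 199.] z 57.9 c [440.6 343.4] s [58.  57.2] a 26.9 circ [440.7 343. ]
round_board 0.66 [249.  88. 385. 222.] z 16.1 c [438.8 342.7] s [128.8 128.5] a 44.0 circ [438.9 342.6]
time: 24.65
ee_pos: [682.4, -19.3, 274.5]
orientation: [0.015, 1.0, 0.0, -0.001]
wrist_force: [-0.3, -0.4, -0.2]
opening: 1.007
grip_force: 0.0
t 24.65 tcp [682.4 -19.3 274.5] yaw_y 88.3 op 1.007
square_cheese_mid 0.9 [281. 139. 355. 213.] z 53.4 c [682.9 -20.4] s [59.7 58.8] a 89.0 circ [683.5 -20.7]
```

```bash
python3 -m pendant '[{"delta_pos":[0,0,-0.05],"turn":0},{"delta_pos":[0,0,-0.1],"turn":0},{"delta_pos":[0,0,-0.14],"turn":0},{"delta_pos":[0,0,-0.162],"turn":0},{"delta_pos":[0,0,-0.174],"turn":0},{"delta_pos":[0,0,-0.178],"turn":0},{"delta_pos":[0,0,-0.178],"turn":0}]' 1
python3 -m pendant '[{"delta_pos":[0,0,0],"turn":0},{"delta_pos":[0,0,0],"turn":0},{"delta_pos":[0,0,0],"turn":0},{"delta_pos":[0,0,0],"turn":0},{"delta_pos":[0,0,0],"turn":0},{"delta_pos":[0,0,0],"turn":0},{"delta_pos":[0,0,0],"turn":0},{"delta_pos":[0,0,0],"turn":0},{"delta_pos":[0,0,0],"turn":0}]' 0 30
```

```text
time: 25.45
ee_pos: [684.0, -20.6, 98.3]
orientation: [0.016, 1.0, -0.0, 0.001]
wrist_force: [0.5, 0.3, -0.1]
opening: 0.997
grip_force: 0.0
time: 26.35
ee_pos: [684.9, -21.0, 99.9]
orientation: [0.016, 1.0, -0.0, 0.002]
wrist_force: [-0.2, 0.6, 5.6]
opening: 0.721
grip_force: 35.0
```

```bash
python3 -m pendant '[{"delta_pos":[0,0,0.015],"turn":0},{"delta_pos":[0,0,0.05],"turn":0},{"delta_pos":[-0.005,0,0.095],"turn":0},{"delta_pos":[-0.02,-0.015,0.14],"turn":0},{"delta_pos":[-0.045,-0.045,0.165],"turn":2},{"delta_pos":[-0.07,-0.08,0.175],"turn":4},{"delta_pos":[-0.095,-0.12,0.175],"turn":6},{"delta_pos":[-0.12,-0.16,0.175],"turn":8},{"delta_pos":[-0.145,-0.2,0.175],"turn":9.7},{"delta_pos":[-0.17,-0.24,0.175],"turn":9.7},{"delta_pos":[-0.19,-0.28,0.175],"turn":9.7},{"delta_pos":[-0.205,-0.31,0.175],"turn":9.7},{"delta_pos":[-0.212,-0.321,0.175],"turn":9.7},{"delta_pos":[-0.212,-0.321,0.175],"turn":9.7},{"delta_pos":[-0.212,-0.321,0.175],"turn":9.7}]'
python3 -c "
from h import *
wlook({'square_board':14,'square_cheese_mid':0},'w6')"
```

```text
time: 27.85
ee_pos: [471.5, -340.9, 272.4]
orientation: [-0.069, 0.998, 0.001, 0.0]
wrist_force: [0.1, -0.4, -1.8]
opening: 0.723
grip_force: 34.2
t 27.85 tcp [ 471.5 -340.9  272.4] yaw_y 97.9 op 0.723
square_board 0.68 [253. 101. 385. 210.] z 13.8 c [ 462.1 -343.8] s [ 99.3 120.2] a 7.9 circ [ 462.5 -343.7]
square_cheese_mid 0.56 [242. 202. 401. 357.] z 225.9 c [ 470.4 -340.5] s [60.3 59.3] a 7.8 circ [ 470.2 -340.6]
```

View pics/w6.png

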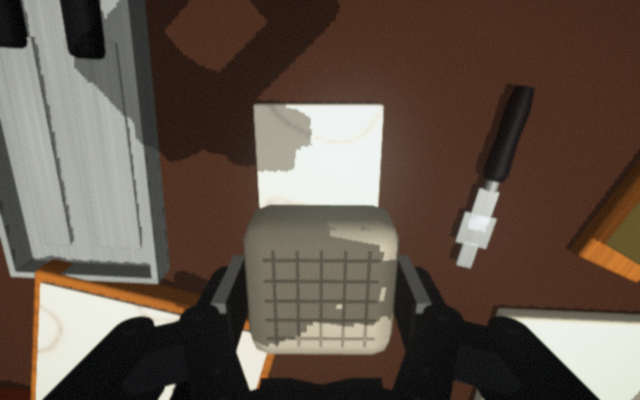

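The held square cheese is square to the board, whose visible part is at (320,155), and within about 2 mm of its middle. I'll lower it.

```bash
python3 -m pendant '[{"delta_pos":[0.001,-0.001,-0.03],"turn":0},{"delta_pos":[0.001,-0.001,-0.07],"turn":0},{"delta_pos":[0.001,-0.001,-0.11],"turn":0},{"delta_pos":[0.001,-0.001,-0.14],"turn":0},{"delta_pos":[0.001,-0.001,-0.16],"turn":0},{"delta_pos":[0.001,-0.001,-0.17],"turn":0},{"delta_pos":[0.001,-0.001,-0.175],"turn":0},{"delta_pos":[0.001,-0.001,-0.177],"turn":0},{"delta_pos":[0.001,-0.001,-0.178],"turn":0},{"delta_pos":[0.001,-0.001,-0.178],"turn":0}]'
```

```text
time: 29.0
ee_pos: [473.0, -343.5, 95.6]
orientation: [-0.069, 0.998, -0.001, 0.001]
wrist_force: [0.7, 0.7, -0.5]
opening: 0.717
grip_force: 34.1
```

```bash
python3 -m pendant '[{"delta_pos":[0,0,-0.001],"turn":0},{"delta_pos":[0,0,-0.002],"turn":0},{"delta_pos":[0,0,-0.002],"turn":0}]'
```

```text
time: 29.3
ee_pos: [472.8, -343.5, 93.9]
orientation: [-0.069, 0.998, -0.001, 0.001]
wrist_force: [-1.9, 0.9, 5.0]
opening: 0.722
grip_force: 34.9
```

```bash
python3 -m pendant '[{"delta_pos":[0,0,0],"turn":0},{"delta_pos":[0,0,0],"turn":0},{"delta_pos":[0,0,0],"turn":0},{"delta_pos":[0,0,0],"turn":0},{"delta_pos":[0,0,0],"turn":0},{"delta_pos":[0,0,0],"turn":0}]' 1
python3 -m pendant '[{"delta_pos":[0,0,0.02],"turn":0},{"delta_pos":[0,0,0.05],"turn":0},{"delta_pos":[0,0,0.1],"turn":0},{"delta_pos":[0,0,0.15],"turn":0},{"delta_pos":[0,0,0.18],"turn":0},{"delta_pos":[0,0,0.18],"turn":0},{"delta_pos":[0,0,0.18],"turn":0},{"delta_pos":[0,0,0.18],"turn":0}]'
python3 -c "
from h import *
wlook({'square_cheese_mid':0,'square_board':14})
p,d=optics.get_image('top'); cv2.imwrite('pics/top1.png',p[:,:,::-1])
for o in ['round_cheese_mid','loaf_cheese_mid','round_board','long_board','big_piece','knife','jar']:
    r=trace('top',o)
    if not r: print(o,None); continue
    P=cloud('top',r[0]['mask'],d); z=np.percentile(P[:,2],90); T=P[abs(P[:,2]-z)<6]; print(o,round(z),np.round(np.hstack(cv2.minAreaRect(T[:,:2].astype(np.float32)))))"
```

```text
time: 29.9
ee_pos: [472.3, -342.9, 92.3]
orientation: [-0.069, 0.998, 0.0, -0.0]
wrist_force: [0.9, 0.1, 0.7]
opening: 1.001
grip_force: 0.0
time: 30.7
ee_pos: [471.5, -342.1, 270.4]
orientation: [-0.069, 0.998, 0.001, -0.001]
wrist_force: [-0.0, 0.6, -0.5]
opening: 1.003
grip_force: 0.0
t 30.7 tcp [ 471.5 -342.1  270.4] yaw_y 97.9 op 1.003
square_cheese_mid 0.81 [281. 140. 353. 209.] z 47.4 c [ 471.4 -343.2] s [58.4 59.7] a 7.5 circ [ 471.5 -343.6]
square_board 0.85 [254. 105. 387. 227.] z 13.8 c [ 472.4 -342.3] s [120.  120.2] a 7.9 circ [ 472.  -341.7]
round_cheese_mid 60 [442. 340.  54.  56.  66.]
loaf_cheese_mid 64 [453.   4.  52. 140.  73.]
round_board 19 [441. 340. 126. 120.  88.]
long_board 18 [457.   3.  80. 178.  73.]
big_piece 103 [677. 148.  96. 131.  87.]
knife 22 [ 462. -169.   28.  171.   86.]
jar 80 [498. 163.  40.  39.  88.]
```

View pics/top1.png

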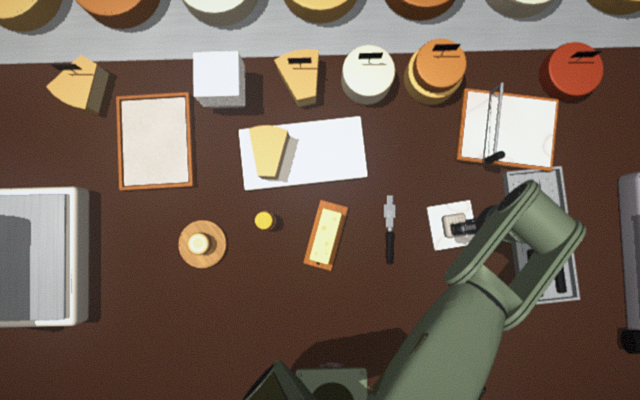

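The top view shows the round cheese on the round board (202,243), the loaf along the long board (325,236) and the square cheese on the square board (453,225). The bystanders haven't moved.

```bash
python3 -c "
from workcell import workorder
print(workorder.hand_in())"
```

```text
the job is handed in; nothing more can be done
None
```

I moved all three cheeses to their own boards, each measured within about 4 mm of the middle and aligned, parked the square cheese on the slab on the way, and handed the job in at about 31 s; the hand-in returned no verdict.

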